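# Empty the hatch cover and offer it up to the housing

### The job

The steel hatch cover with the red handle is serving as a tray for three brass nuts: lift it by the handle and tip it so that all three nuts slide into the turquoise tub, without touching the nuts with the fingers. Then carry the emptied cover over the wall of the yellow housing and hold it level about a centimetre above the dark grey seat frame inside, centred and with its outline square to the frame (either way round), never letting it touch the housing. Finish holding it still there in the gripper, and leave the other things on the bench where they are.

Things in the scene. Friction and masses are not known exactly. Their poses are not given: they have to be found in the camera images.
- cover_grip (a point): Centre of the hatch cover's red handle bar, 59 mm above the underside, over its centre. The bar bridges the cover's middle: 80 mm along the cover's y, 10 mm thick in x, from 48 to 70 mm above the underside, on a thin post at each end (y = +-37 mm). Axes are the cover's, z up when level
- cover_base (a point): Centre of the hatch cover's underside; axes are the cover's. At the start the cover stands level on the bench with its open edge (-x) roughly towards the robot (within 0.5 rad)
- nut0_center (a point): Centre of loose brass nut 1 of 3: six-sided, 22 mm across flats, 25 mm across corners, 14 mm high, about 35 g; at the start it lies in the hatch cover between the handle and the open edge. Smooth on the smooth pan: it starts to slide at a tilt of about 14 to 20 degrees
- nut1_center (a point): Centre of loose brass nut 2 of 3: six-sided, 22 mm across flats, 25 mm across corners, 14 mm high, about 35 g; at the start it lies in the hatch cover between the handle and the open edge. Smooth on the smooth pan: it starts to slide at a tilt of about 14 to 20 degrees
- nut2_center (a point): Centre of loose brass nut 3 of 3: six-sided, 22 mm across flats, 25 mm across corners, 14 mm high, about 35 g; at the start it lies in the hatch cover between the handle and the open edge. Smooth on the smooth pan: it starts to slide at a tilt of about 14 to 20 degrees
- tub_rim (a point): Centre of the mouth, level with the rim, of the turquoise tub: an open box 150 x 150 mm outside, 60 mm high, walls and floor 4 mm, that does not move. z up; its sides lie along its x and y axes
- tub_grey_rim (a point): The same point of the grey tub, which has the same size and is not wanted; the two tubs may stand either way round
- seat (a point): Centre of the top face of the seat: a raised dark grey frame around a black opening, in the middle of the yellow housing and sharing its axes. The frame's outline is 130 mm along x and 90 mm along y, the same as the cover's. Its top lies 24 mm above the bench, z up
- cover: The hatch cover: a loose shallow steel pan, 130 mm along x, 90 mm along y, floor 4 mm thick, with rims up to 14 mm above its underside on three sides; the edge at -x has no rim (the open edge, 65 mm from the centre). Weighs 0.18 to 0.29 kg. Origin at the centre of its underside
- housing: The yellow housing: a fixed open-topped casting, about 280 mm square with two rounded corners, walls 8 mm thick and 85 mm high above the bench; beside the seat stand low ribs (20 mm high) and a small spindle (26 mm). Origin at the bench, 24 mm below the seat point
- nut0: Brass nut 1; origin at the centre of its underside
- nut1: Brass nut 2; origin at the centre of its underside
- nut2: Brass nut 3; origin at the centre of its underside
- driver: Bystander: a screwdriver about 160 mm long, lying on the bench behind the tubs; origin at its underside
- jar: Bystander: a jar with a black cap, 64 mm across and 80 mm tall, behind the tubs, towards the hatch cover; origin at its underside
- roller: Bystander: a dark steel roller (short tube), 70 mm across and 30 mm tall, behind the hatch cover; origin at its underside
- chock: Bystander: a wooden block 90 x 45 x 45 mm, lying behind the tubs; origin at its underside

How it is judged:
By the outcome, as a careful person would: the job done as asked, in the order asked, and still so for the second after the job is handed in, while the arm keeps its last pose, push and grip.
It also fails if it takes over 56 s, if anything falls off the work surface, if the arm or the gripper's body presses on something with over 40 N, if the wrist force passes 120 N, or if a joint passes its speed limit or range.

### The arm

A 6-joint arm with a two-finger parallel gripper is mounted at the origin on the work surface. World frame = base frame: x ahead of the robot, y to its left, z up, the work surface at z = 0. Lengths are in m, angles in degrees, forces in N, time in s.
With the tool pointing down it reaches from about 0.25 to 0.725 m from the base axis. Payload 9.7 kg.
Tool frame: the origin (TCP) lies midway between the tips of the shut fingers; the grasp point (between the pads) lies 19 mm behind it; z points along the fingers, x is the direction in which the jaws open and shut, and the axes are right-handed (so a half turn about z gives the same grasp; the last joint's range is limited). The gripper opens to 85 mm and grips with 20 to 120 N. Pads are 22 mm wide; open, the fingers measure 114 mm over their backs; the gripper's body (76 mm by 85 mm) begins 54 mm behind the grasp point. The pads swing forward as they close: fully open they stand 13 mm farther back than shut.
Start: joints at [75.115, 4.979, 10.078, 95.1, 0, 90], TCP at [0.141, 0.532, 0.231] pointing down, gripper open.
Joint ranges: [-179.16, 179.16], [-48.56, 103.87], [-65.8, 70.77], [-126.05, 130.52], [-82.76, 87.17], [-180, 180]. Speed limits (degrees/s): [127.2, 127.2, 147.25, 180, 180, 180].

### API

Orientations are given as [roll, pitch, yaw] about the fixed x, y, z axes, in that order (R = Rz(yaw) Ry(pitch) Rx(roll)).
In Python, from workcell import sensors, camera, get_calibration, bot, recognise, place_of gives the robot as it stands. The module is installed in compiled form; this text tells all that it offers.
- The arm moves only by the tool send_rows, never from a script. Its argument "plan" is a list of rows, each a list of 3 entries, a list of its own where there are three numbers: the shift along the tool's x, y, z normalised to -1 to 1, where 1 is 0.3 m, then the turn, a rotation vector about the tool's x, y, z normalised to -1 to 1, where 1 is pi rad, then the closure, from -1 (fully open) to 1 (shut). In form: [[[x, y, z], [rx, ry, rz], claw], ...]. A call has 1 to 10 rows; each row is the pose to reach, as a shift and turn from the pose commanded when the call began, along the tool's axes at that moment, turning the shorter way round; what a row does not reach only later rows make up. A row lasts 1/10 s, in which the tool goes at most 50 mm and 8.59 degrees, less where a joint would pass 70% of its speed; a pose out of reach is approached as far as the arm can. A call with a number of a shift or a turn outside -1 to 1 is refused whole. A call with a gripper value outside its range is refused whole. The fingers move at their own pace and stop on an object; "force" is the grip in N (left out, the last holds). Time passes only in rows, so rows that repeat a pose let the fingers close. It gives the time, the measured TCP pose, the force and the opening at its end, in the units of the state.
- sensors.get_obs(): the state, without advancing time (a new reading comes with each control period).
- camera(name): name is "scene" or "top" or "wrist"; returns the picture (480x640x3 uint8, blue, green, red); there is no depth.
- get_calibration(name): a dict with "fx", "fy", "cx", "cy" (pixels), "R" (3x3) and "t" (3): a world point X has camera coordinates R X + t. Camera axes: x right, y down, z forward; pixel columns grow to the right and rows downward; lengths in m; the calibration is good to about 2 mm. A picture is of the moment at which its call begins: read the wrist's pose just before it. get_calibration takes no time and is no camera call; for the wrist camera it gives the pose at the moment of the call.
- bot.job_done(): hands the job in, once; it reports no verdict.
Trained networks look in the newest picture that a camera, given by its name, has taken for a name from the list of things; names that differ only in an ending like _2 or _b are one class to them, and where a whole thing is asked for, a point or a joint stands for the part that bears it (a point fixed in the world has none). Each returns a list of dicts, best first, with "p" (0 to 1); they miss things now and then, are a little off and sometimes report something else, mostly with a low value. They report only what shows in the picture. A call takes as long as a camera call.
- recognise(label, camera): "point" ([column, row] in pixels, amid what is visible of it).
- place_of(label, camera): "point" ([column, row] in pixels: a listed point, or the origin of a listed thing).
The state is a dict: "time": time; "q": joint angles; "qd": joint speeds; "joint_efforts": joint torques, N m; "ee_pos": TCP position; "tcp_rot": TCP orientation; "wrist_force": force on the tool from outside, world axes, zero at the start; "torque": the same for the moment, N m; "opening": finger opening in m.
Only numpy, scipy, OpenCV 4.12 (cv2) and the standard library are available. Lean on these libraries where they do the work, as an engineer would, in place of code of your own. Each camera call takes 0.05 s, during which the arm holds its last target. There are 200 camera calls.

## Working session

There is one attempt and no reset: what is moved stays moved. The work goes in short steps, Python scripts to look and compute and a tool call to move; the robot and the scene stay as the last step left them, time stands still between calls to the robot, and variables do not carry over. Pictures are saved under pics/ and viewed, on a budget of 10 in all, crops included, one or two more only if the job needs it, and the job is handed in when it is done.

Besides the shell and the picture viewer there is one more tool, called by a JSON object that holds its "fn" and its "kwargs". send_rows: Moves the arm, as the interface text tells. Scaled input: -1 to 1 covers 0.3 m each way for a shift and pi rad each way for a turn. Its arguments: {"type":"object","properties":{"plan":{"type":"array"},"force":{"type":"number"}},"required":["plan"]}

```bash
mkdir -p pics
cat > h.py <<'E'
import numpy as np, cv2
from scipy.spatial.transform import Rotation as Ro
from workcell import sensors, camera, get_calibration, bot, recognise, place_of
def ray(c,px):
    k=get_calibration(c) if isinstance(c,str) else c
    R=np.array(k["R"]);t=np.array(k["t"])
    d=R.T@np.array([(px[0]-k["cx"])/k["fx"],(px[1]-k["cy"])/k["fy"],1.]);return -R.T@t,d
def onz(c,px,z):
    o,d=ray(c,px);return o+d*(z-o[2])/d[2]
def proj(c,X):
    k=get_calibration(c) if isinstance(c,str) else c
    p=(np.array(k["R"])@np.array(X).T).T+np.array(k["t"])
    return np.c_[p[...,0]/p[...,2]*k["fx"]+k["cx"],p[...,1]/p[...,2]*k["fy"]+k["cy"]]
E
python3 - <<'E'
from h import *
o=sensors.get_obs();print(o)
for c in("scene","top"):
    cv2.imwrite(f"pics/{c}0.png",camera(c))
    for n,z in(("cover_grip",.059),("cover_base",0),("nut0_center",.011),("tub_rim",.06),("tub_grey_rim",.06),("seat",.024),("housing",0),("jar",0),("roller",0),("driver",0),("chock",0)):
        for r in place_of(n,c)[:3]:
            print(c,n,round(r["p"],2),np.round(r["point"],0),np.round(onz(c,r["point"],z),3))
E
```

```text
{'time': 0.0, 'q': array([7.51138878e+01, 5.01142843e+00, 1.00354487e+01, 9.51001839e+01,
       1.74448206e-03, 9.00002766e+01]), 'qd': array([ 0.05407974,  0.01802717,  0.02865326, -0.02309117, -0.05547541,
        0.04234392]), 'joint_efforts': array([ 1.54764333e-03, -5.20385849e+01,  4.64803290e+01,  1.64445152e-02,
        4.24900691e-05,  2.81036677e-05]), 'ee_pos': array([0.14122733, 0.53132332, 0.23058883]), 'tcp_rot': array([-1.79998256e+02,  7.61636623e-02,  7.51136112e+01]), 'wrist_force': array([-0.2414382 , -0.3838926 , -0.34945325]), 'torque': array([ 0.02293325, -0.00380739, -0.01995233]), 'opening': 0.08537541078220509}
scene cover_grip 0.85 [368. 184.] [0.487 0.314 0.059]
scene cover_grip 0.41 [350. 346.] [ 0.803 -0.071  0.059]
scene cover_grip 0.31 [349. 258.] [0.639 0.09  0.059]
scene cover_base 0.41 [368. 202.] [ 0.487  0.316 -0.   ]
scene nut0_center 0.45 [366. 191.] [0.461 0.335 0.011]
scene tub_rim 0.74 [347. 259.] [0.64  0.084 0.06 ]
scene tub_grey_rim 0.73 [349. 257.] [0.638 0.092 0.06 ]
scene tub_grey_rim 0.58 [289. 215.] [0.439 0.087 0.06 ]
scene seat 0.94
[... 422 characters left out ...]
.083 0.   ]
top cover_grip 0.66 [175. 296.] [0.486 0.315 0.059]
top cover_base 0.95 [183. 298.] [0.483 0.314 0.   ]
top nut0_center 0.5 [178. 314.] [0.456 0.32  0.011]
top tub_rim 0.69 [313. 215.] [0.632 0.084 0.06 ]
top tub_rim 0.6 [189. 330.] [0.43  0.288 0.06 ]
top tub_grey_rim 0.55 [310. 325.] [0.443 0.083 0.06 ]
top housing 0.95 [493. 286.] [ 0.52  -0.251  0.   ]
top jar 0.81 [225. 182.] [0.701 0.248 0.   ]
top roller 0.76 [162. 191.] [0.681 0.364 0.   ]
top driver 0.78 [385. 150.] [ 0.77 -0.05 -0.  ]
top driver 0.65 [160. 317.] [0.448 0.354 0.   ]
top driver 0.4 [306. 325.] [0.442 0.09  0.   ]
top chock 0.73 [177. 308.] [0.465 0.325 0.   ]
top chock 0.68 [314. 151.] [0.766 0.083 0.   ]
```

View pics/top0.png

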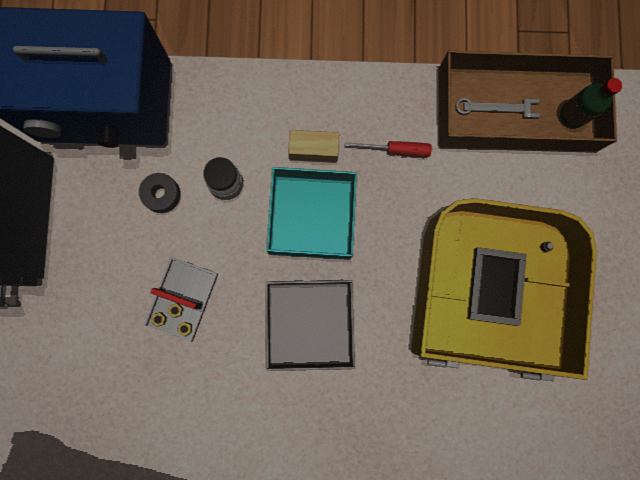

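View pics/scene0.png

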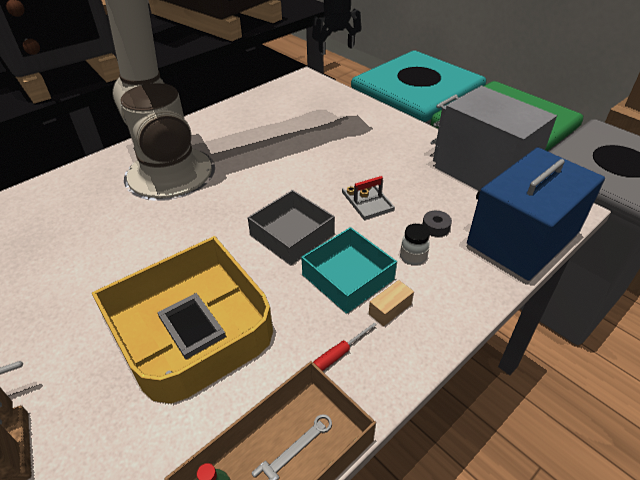

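The top view shows the cover at about (183,298), with its open edge toward the robot and the nuts at (158,320), (176,311) and (185,328). The turquoise tub is the far one at (312,213), the grey tub is near, and the seat is at (497,287). The scene view agrees. Next I'll compute the approach move.

```bash
cat >> h.py <<'E'
def rel(pos,rpy):
    o=sensors.get_obs();R0=Ro.from_euler("xyz",o["tcp_rot"],degrees=True)
    s=R0.inv().apply(np.array(pos)-o["ee_pos"])/.3
    r=(R0.inv()*Ro.from_euler("xyz",rpy,degrees=True)).as_rotvec()/np.pi
    print("shift",np.round(s,4),"turn",np.round(r,4),"mm",np.round(np.linalg.norm(s)*300),"deg",np.round(np.linalg.norm(r)*180,1))
E
python3 - <<'E'
from h import *
rel([.47,.32,.23],[180,0,-21])
k=get_calibration("wrist");R=np.array(k["R"]);print("cam pos",-R.T@k["t"],"axis",R[2],k["fx"])
c="top"
# sides of the cover from hand-read corners in picture (underside edge heights ~ rims .014, open edge .004)
for p,z in(((175,260),.014),((217,271),.014),((193,341),.004),((147,326),.004)):print(onz(c,p,z))
for p in((476,248),(525,253),(519,325),(470,320)):print(onz(c,p,.024))
for p in((273,168),(356,171),(354,258),(268,256)):print(onz(c,p,.06))
E
```

```text
shift [-0.4     1.2401  0.0043] turn [ 0.    -0.     0.534] mm 391.0 deg 96.1
cam pos [0.06197105 0.5523885  0.3739131 ] axis [ 0.31083427 -0.08267956 -0.94686121] 387.5693121045809
[0.55151832 0.32989788 0.014     ]
[0.53366464 0.2534024  0.014     ]
[0.40778811 0.29204593 0.004     ]
[0.43227137 0.37571919 0.004     ]
[ 0.58684538 -0.21244374  0.024     ]
[ 0.58015785 -0.30115004  0.024     ]
[ 0.45123397 -0.28749902  0.024     ]
[ 0.45783425 -0.20024015  0.024     ]
[0.71450107 0.15606714 0.06      ]
[0.71335377 0.00983148 0.06      ]
[0.5593494  0.01090835 0.06      ]
[0.55883897 0.15936227 0.06      ]
```

{"fn": "send_rows", "kwargs": {"plan": [[[-0.05, 0.15, 0], [0, 0, 0.045], -1], [[-0.1, 0.31, 0], [0, 0, 0.09], -1], [[-0.15, 0.47, 0], [0, 0, 0.135], -1], [[-0.2, 0.62, 0], [0, 0, 0.18], -1], [[-0.25, 0.78, 0], [0, 0, 0.225], -1], [[-0.3, 0.93, 0], [0, 0, 0.27], -1], [[-0.35, 1.0, 0], [0, 0, 0.315], -1], [[-0.4, 1.0, 0], [0, 0, 0.36], -1]]}}

```text
time: 2.0
ee_pos: [0.4026, 0.3368, 0.2306]
tcp_rot: [180.0, 0.0, 9.8]
wrist_force: [-0.5, -0.4, -0.2]
opening: 0.0854
```

```bash
python3 -c "
from h import *
rel([.47,.32,.23],[180,0,-20])"
```

```text
shift [0.2118 0.0935 0.002 ] turn [2.000e-04 1.000e-04 1.656e-01] mm 69.0 deg 29.8
```

{"fn": "send_rows", "kwargs": {"plan": [[[0.06, 0.03, 0], [0, 0, 0.045], -1], [[0.12, 0.06, 0], [0, 0, 0.09], -1], [[0.17, 0.08, 0], [0, 0, 0.135], -1], [[0.21, 0.0935, 0], [0, 0, 0.165], -1], [[0.21, 0.0935, 0], [0, 0, 0.165], -1], [[0.21, 0.0935, 0], [0, 0, 0.165], -1]]}}

```text
time: 2.6
ee_pos: [0.4672, 0.3222, 0.2311]
tcp_rot: [180.0, 0.0, -19.2]
wrist_force: [0.1, 0.2, -0.2]
opening: 0.0853
```

Run:
```python
from h import *
o=sensors.get_obs();print(o["ee_pos"],o["tcp_rot"],o["q"])
k=get_calibration("wrist");im=camera("wrist");cv2.imwrite("pics/w1.png",im)
for n,z in(("cover_grip",.059),("cover_base",0),("nut0_center",.011)):
    for r in place_of(n,"wrist")[:3]:print(n,round(r["p"],2),np.round(r["point"]),np.round(onz(k,r["point"],z),4))
hsv=cv2.cvtColor(im,cv2.COLOR_BGR2HSV)
m=((hsv[...,0]<8)|(hsv[...,0]>172))&(hsv[...,1]>150)&(hsv[...,2]>50)
n,l,s,c=cv2.connectedComponentsWithStats(m.astype(np.uint8))
i=1+np.argmax(s[1:,4]);print(s[i],c[i])
ys,xs=np.where(l==i);box=cv2.boxPoints(cv2.minAreaRect(np.c_[xs,ys].astype(np.float32)));print(box)
for p in box:print(onz(k,p,.07))
```

```text
[0.46715357 0.32216233 0.23110427] [ 1.79979512e+02  2.62157098e-02 -1.92379490e+01] [3.45866907e+01 7.44832513e+00 1.27462496e+01 9.53299363e+01
 9.06874036e-03 1.43824632e+02]
cover_grip 0.82 [342. 216.] [0.4832 0.315  0.059 ]
cover_base 0.85 [337. 198.] [0.4823 0.3182 0.    ]
cover_base 0.62 [376. 433.] [0.4339 0.0262 0.    ]
nut0_center 0.95 [319. 200.] [0.4656 0.3251 0.011 ]
[ 337  165   13   97 1169] [343.24294269 212.12318221]
[[337. 165.]
 [349. 165.]
 [349. 261.]
 [337. 261.]]
[0.49291338 0.35841995 0.07      ]
[0.50169452 0.35535393 0.07      ]
[0.47702929 0.27930441 0.07      ]
[0.46749327 0.2826307  0.07      ]
```

View pics/w1.png

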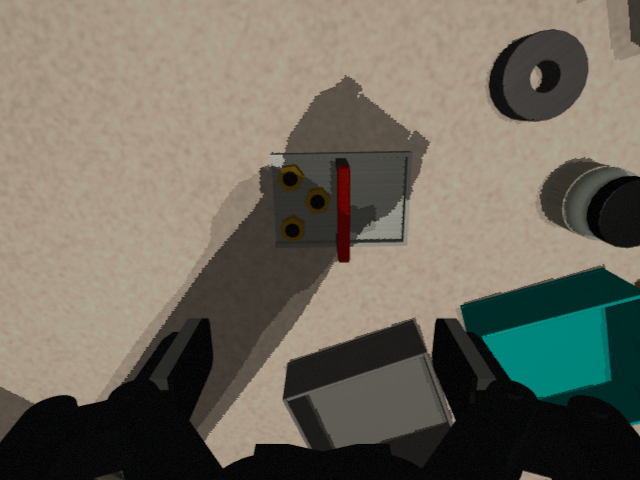

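The wrist view shows the red bar at (343,213), almost upright, so the yaw is about -19°. All three nuts are at the open side, at (290,177), (318,201) and (292,230). I'll take the grip at (0.484, 0.317).

```bash
python3 -c "
from h import *
o=sensors.get_obs();print(o['ee_pos'],o['tcp_rot'])
rel([.484,.317,.09],[180,0,-19]);rel([.484,.317,.041],[180,0,-19])"
```

```text
[0.4668352  0.32241984 0.23152167] [-1.79986745e+02 -6.58775047e-03 -1.92710550e+01]
shift [ 0.0599 -0.0017  0.4717] turn [-0.0001 -0.     -0.0015] mm 143.0 deg 0.3
shift [ 0.0599 -0.0017  0.6351] turn [-0.0001 -0.     -0.0015] mm 191.0 deg 0.3
```

{"fn": "send_rows", "kwargs": {"plan": [[[0.03, 0, 0.1], [0, 0, 0], -1], [[0.06, 0, 0.22], [0, 0, 0], -1], [[0.06, 0, 0.35], [0, 0, 0], -1], [[0.06, 0, 0.46], [0, 0, 0], -1], [[0.06, 0, 0.55], [0, 0, 0], -1], [[0.06, 0, 0.61], [0, 0, 0], -1], [[0.06, 0, 0.635], [0, 0, 0], -1], [[0.06, 0, 0.635], [0, 0, 0], -1], [[0.06, 0, 0.635], [0, 0, 0], -1]]}}

```text
time: 3.7
ee_pos: [0.4847, 0.3166, 0.042]
tcp_rot: [-179.9, -0.0, -19.4]
wrist_force: [0.3, -0.2, -0.2]
opening: 0.0856
```

Run:
```python
from h import *
o=sensors.get_obs();print(o["ee_pos"],o["tcp_rot"])
cv2.imwrite("pics/w2.png",camera("wrist"))
```

```text
[0.48470492 0.31662018 0.04199744] [-1.79933337e+02 -4.93183018e-02 -1.93552578e+01]
```

View pics/w2.png

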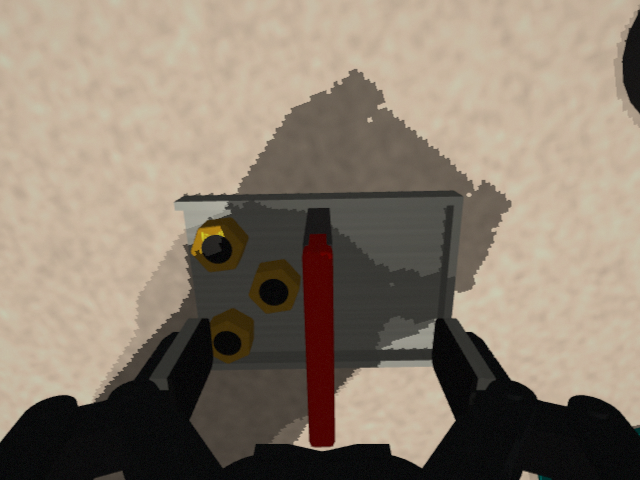

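Run:
```python
from h import *
for p in ((318,248),(321,445)):print(onz("wrist",p,.07))
for p in ((177,200),(463,193)):print(onz("wrist",p,.014))
t=np.array([.4847,.3166]);
for yaw in(-18.4,-19.4):
  for d in(.04,-.04):
    a=np.radians(yaw+90);print(yaw,proj("wrist",[[*(t+d*np.array([np.cos(a),np.sin(a)])),.07]]))
```

```text
[0.49846605 0.35628381 0.07      ]
[0.47288081 0.28090538 0.07      ]
[0.43923094 0.38030154 0.014     ]
[0.56114201 0.34077856 0.014     ]
-18.4 [[316.43583561 253.9817543 ]]
-18.4 [[320.97660321 449.88664741]]
-19.4 [[318.64107949 253.96406828]]
-19.4 [[319.15285823 449.89921669]]
```

The bar sits centred between the open jaws, about 2 mm and 1° off. I'll nudge the tool and close.

{"fn": "send_rows", "kwargs": {"plan": [[[0, -0.007, 0.003], [0, 0, -0.0045], -1], [[0, -0.007, 0.003], [0, 0, -0.0045], -1], [[0, -0.007, 0.003], [0, 0, -0.0045], 1], [[0, -0.007, 0.003], [0, 0, -0.0045], 1], [[0, -0.007, 0.003], [0, 0, -0.0045], 1], [[0, -0.007, 0.003], [0, 0, -0.0045], 1], [[0, -0.007, 0.003], [0, 0, -0.0045], 1], [[0, -0.007, 0.003], [0, 0, -0.0045], 1], [[0, -0.007, 0.003], [0, 0, -0.0045], 1], [[0, -0.007, 0.003], [0, 0, -0.0045], 1]], "force": 90}}

```text
time: 4.75
ee_pos: [0.4852, 0.3182, 0.0401]
tcp_rot: [-180.0, -0.0, -18.6]
wrist_force: [-0.2, -0.5, 2.5]
opening: 0.0084
```

{"fn": "send_rows", "kwargs": {"plan": [[[0, 0, 0], [0, 0, 0], 1], [[0, 0, 0], [0, 0, 0], 1], [[0, 0, -0.02], [0, 0, 0], 1], [[0, 0, -0.05], [0, 0, 0], 1], [[0, 0, -0.1], [0, 0, 0], 1], [[0, 0, -0.16], [0, 0, 0], 1], [[0, 0, -0.22], [0, 0, 0], 1], [[0, 0, -0.27], [0, 0, 0], 1], [[0, 0, -0.3], [0, 0, 0], 1], [[0, 0, -0.31], [0, 0, 0], 1]]}}

```text
time: 5.75
ee_pos: [0.4854, 0.3184, 0.1343]
tcp_rot: [-179.9, -0.1, -18.6]
wrist_force: [0.0, 1.1, -4.0]
opening: 0.0085
```

Run:
```python
from h import *
o=sensors.get_obs();print(o["ee_pos"],o["tcp_rot"],o["wrist_force"],o["torque"],o["opening"])
cv2.imwrite("pics/w3.png",camera("wrist"))
rel([.56,.22,.19],[180,0,-9])
rel([.65,.085,.19],[180,0,0])
```

```text
[0.4854499  0.31844863 0.13428328] [-1.79926442e+02 -5.53595310e-02 -1.85765355e+01] [ 0.00639607  1.13902591 -4.02293396] [-0.02176322 -0.01411743  0.02305055] 0.00848159504894713
shift [ 0.3405  0.2314 -0.187 ] turn [-0.0003 -0.0002 -0.0532] mm 136.0 deg 9.6
shift [ 0.7682  0.5624 -0.187 ] turn [-0.0002 -0.0003 -0.1032] mm 291.0 deg 18.6
```

View pics/w3.png

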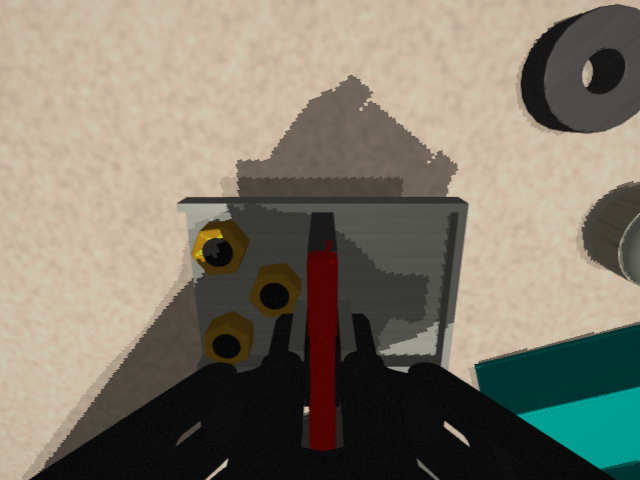

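The cover lifted level, with all three nuts still on it at (218,247), (275,290) and (230,337). Now I'll carry it gently to the turquoise tub.

{"fn": "send_rows", "kwargs": {"plan": [[[0.012, 0.009, -0.02], [0, 0, -0.002], 1], [[0.044, 0.033, -0.06], [0, 0, -0.006], 1], [[0.095, 0.07, -0.11], [0, 0, -0.012], 1], [[0.158, 0.117, -0.16], [0, 0, -0.02], 1], [[0.23, 0.17, -0.18], [0, 0, -0.03], 1], [[0.3, 0.222, -0.187], [0, 0, -0.04], 1], [[0.37, 0.274, -0.187], [0, 0, -0.05], 1], [[0.44, 0.326, -0.187], [0, 0, -0.06], 1], [[0.51, 0.378, -0.187], [0, 0, -0.07], 1], [[0.58, 0.43, -0.187], [0, 0, -0.08], 1]]}}

```text
time: 6.8
ee_pos: [0.6093, 0.1391, 0.1883]
tcp_rot: [180.0, 0.1, -4.1]
wrist_force: [-0.8, -0.3, -4.4]
opening: 0.0086
```

{"fn": "send_rows", "kwargs": {"plan": [[[0.065, 0.042, 0], [0, 0, -0.008], 1], [[0.12, 0.077, 0], [0, 0, -0.014], 1], [[0.165, 0.107, 0], [0, 0, -0.019], 1], [[0.195, 0.127, 0], [0, 0, -0.022], 1], [[0.205, 0.134, 0], [0, 0, -0.023], 1], [[0.205, 0.134, 0], [0, 0, -0.023], 1], [[0.205, 0.134, 0], [0, 0, -0.023], 1]]}}

```text
time: 7.5
ee_pos: [0.6669, 0.0963, 0.189]
tcp_rot: [-180.0, 0.0, -0.0]
wrist_force: [0.4, 0.3, -3.4]
opening: 0.0087
```

Run:
```python
from h import *
o=sensors.get_obs();print(o["ee_pos"],o["tcp_rot"],o["q"],o["wrist_force"])
def tgt(th,ex,ez,ey=.084):
    c,s=np.cos(np.radians(th)),np.sin(np.radians(th))
    x=ex+.065*c-.040*s; z=ez+.065*s+.040*c   # TCP is 40 mm above underside
    R=Ro.from_euler("xyz",[180,0,0],degrees=True)*Ro.from_euler("y",th,degrees=True)
    p=R.as_matrix()[:,2];print(th,np.round([x,ey,z],3),p)
    rel([x,ey,z],R.as_euler("xyz",degrees=True))
tgt(10,.645,.11);tgt(24,.655,.09);tgt(40,.66,.075);tgt(45,.66,.075)
```

```text
[0.66687876 0.09632701 0.18896997] [-1.79992983e+02  2.57509083e-02 -2.35881189e-02] [8.21471756e+00 2.21746586e+01 2.58454680e+01 9.36952890e+01
 1.06348081e-02 9.82383050e+01] [ 0.3900254   0.28910935 -3.40257828]
10 [0.702 0.084 0.161] [ 1.73648178e-01 -1.20604166e-16 -9.84807753e-01]
shift [0.1174 0.0411 0.0942] turn [-0.      0.0557 -0.0001] mm 47.0 deg 10.0
24 [0.698 0.084 0.153] [ 4.06736643e-01 -1.11877052e-16 -9.13545458e-01]
shift [0.1042 0.0411 0.1199] turn [-0.000e+00  1.335e-01 -1.000e-04] mm 49.0 deg 24.0
40 [0.684 0.084 0.147] [ 6.42787610e-01 -9.38133875e-17 -7.66044443e-01]
shift [0.0574 0.0411 0.1385] turn [ 0.000e+00  2.224e-01 -1.000e-04] mm 47.0 deg 40.0
45 [0.678 0.084 0.149] [ 7.07106781e-01 -8.65956056e-17 -7.07106781e-01]
shift [0.0361 0.0411 0.1324] turn [ 0.000e+00  2.501e-01 -1.000e-04] mm 43.0 deg 45.0
```

{"fn": "send_rows", "kwargs": {"plan": [[[0.012, 0.005, 0.01], [0, 0.004, 0], 1], [[0.035, 0.015, 0.03], [0, 0.014, 0], 1], [[0.06, 0.025, 0.05], [0, 0.028, 0], 1], [[0.09, 0.035, 0.075], [0, 0.042, 0], 1], [[0.11, 0.041, 0.09], [0, 0.052, 0], 1], [[0.117, 0.041, 0.094], [0, 0.056, 0], 1], [[0.117, 0.041, 0.094], [0, 0.056, 0], 1]]}}

```text
time: 8.2
ee_pos: [0.7019, 0.0839, 0.1609]
tcp_rot: [-180.0, -10.1, -0.0]
wrist_force: [-0.4, 0.1, -3.8]
opening: 0.0086
```

Run:
```python
from h import *
o=sensors.get_obs();print(o["ee_pos"],o["tcp_rot"],o["q"],o["wrist_force"])
cv2.imwrite("pics/s4.png",camera("scene")[130:330,220:480].repeat(3,0).repeat(3,1))
def tgt(th,ex,ez,ey=.084):
    c,s=np.cos(np.radians(th)),np.sin(np.radians(th))
    x=ex+.065*c-.040*s; z=ez+.065*s+.040*c
    R=Ro.from_euler("xyz",[180,0,0],degrees=True)*Ro.from_euler("y",th,degrees=True)
    rel([x,ey,z],R.as_euler("xyz",degrees=True))
tgt(17,.65,.1);tgt(24,.655,.09);tgt(32,.658,.08);tgt(40,.66,.075);tgt(45,.66,.075)
```

```text
[0.70185372 0.08386684 0.16087336] [-1.79995941e+02 -1.00784050e+01 -1.62051410e-02] [ 7.32941217 15.54521543 13.64219343 78.09910034 -1.27801332 97.23346701] [-0.37304295  0.10137092 -3.77391944]
shift [-0.0073 -0.0004  0.0118] turn [-0.      0.0385 -0.0001] mm 4.0 deg 6.9
shift [-0.0175 -0.0004  0.0244] turn [-0.      0.0774 -0.0001] mm 9.0 deg 13.9
shift [-0.0405 -0.0004  0.036 ] turn [-0.000e+00  1.219e-01 -1.000e-04] mm 16.0 deg 21.9
shift [-0.0668 -0.0004  0.0345] turn [ 0.000e+00  1.663e-01 -1.000e-04] mm 23.0 deg 29.9
shift [-0.0867 -0.0003  0.0248] turn [ 0.000e+00  1.941e-01 -1.000e-04] mm 27.0 deg 34.9
```

View pics/s4.png

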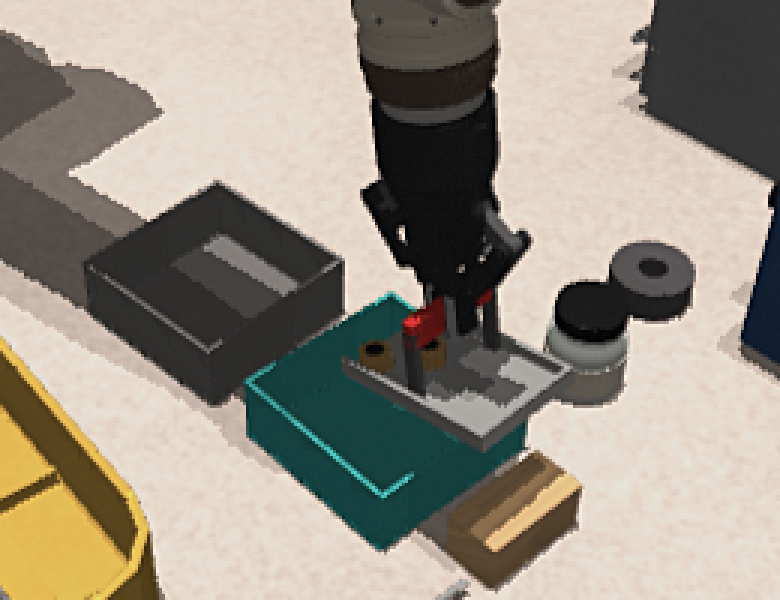

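The tilted cover is over the turquoise tub with its open edge inside the mouth (crop about (350,365)), and the nuts are still on it. Now I'll tip it further.

{"fn": "send_rows", "kwargs": {"plan": [[[-0.003, 0, 0.006], [0, 0.018, 0], 1], [[-0.007, 0, 0.012], [0, 0.0385, 0], 1], [[-0.0175, 0, 0.024], [0, 0.0774, 0], 1], [[-0.04, 0, 0.036], [0, 0.122, 0], 1], [[-0.067, 0, 0.0345], [0, 0.166, 0], 1], [[-0.087, 0, 0.025], [0, 0.194, 0], 1], [[-0.087, 0, 0.025], [0, 0.194, 0], 1], [[-0.087, 0, 0.025], [0, 0.194, 0], 1], [[-0.087, 0, 0.025], [0, 0.194, 0], 1], [[-0.087, 0, 0.025], [0, 0.194, 0], 1]]}}

```text
time: 9.25
ee_pos: [0.6798, 0.0838, 0.1511]
tcp_rot: [-180.0, -45.1, -0.1]
wrist_force: [0.5, -0.2, -2.6]
opening: 0.0084
```

{"fn": "send_rows", "kwargs": {"plan": [[[0, 0, 0], [0, 0, 0], 1], [[0, 0, 0], [0, 0, 0], 1], [[0, 0, 0], [0, 0, 0], 1], [[0, 0, 0], [0, 0, 0], 1], [[0, 0, 0], [0, 0, 0], 1]]}}

```text
time: 9.75
ee_pos: [0.678, 0.0836, 0.1487]
tcp_rot: [180.0, -45.0, -0.0]
wrist_force: [-0.4, 0.6, -2.9]
opening: 0.0083
```

Run:
```python
from h import *
o=sensors.get_obs();print(o["ee_pos"],o["tcp_rot"],o["q"],o["wrist_force"])
a=camera("scene")[130:330,220:480].repeat(3,0).repeat(3,1)
cv2.imwrite("pics/s5.png",a)
for n in ("scene","wrist"):
  if n=="wrist":camera(n)
  for r in place_of("nut0_center",n)[:4]:print(n,round(r["p"],2),np.round(r["point"]),np.round(onz(n,r["point"],.011),3))
```

```text
[0.67801695 0.08359581 0.14873868] [ 1.79997174e+02 -4.49885630e+01 -3.45543346e-02] [  9.96570903 -17.48323144 -33.39939571  29.53419554  -7.05459596
  97.10871251] [-0.3540331   0.57035306 -2.88602891]
scene 0.56 [341. 262.] [0.605 0.099 0.011]
wrist 0.98 [ 62. 269.] [0.616 0.084 0.011]
```

View pics/s5.png

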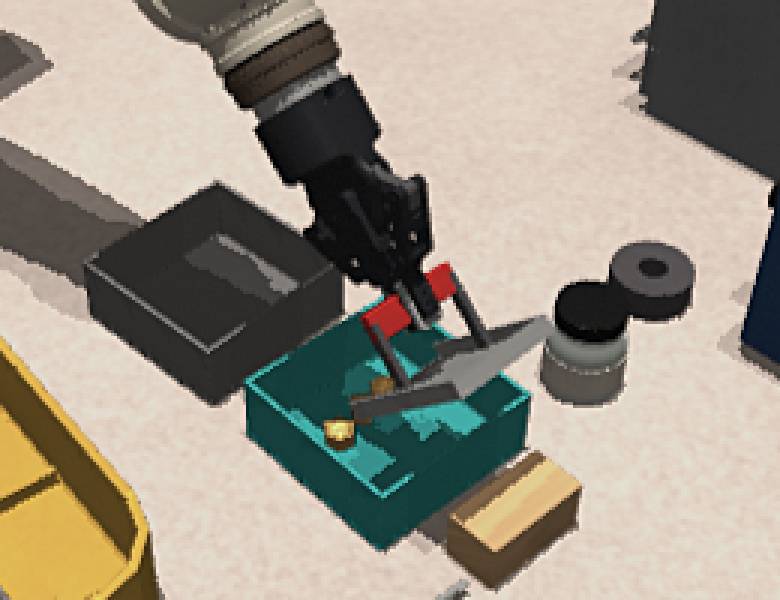

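Brass nuts show in the tub (crop (340,432), (383,388), plus one partly hidden). The load dropped about 1 N, which is three nuts. I'll raise the cover and level it.

{"fn": "send_rows", "kwargs": {"plan": [[[0.03, 0, -0.03], [0, 0, 0], 1], [[0.09, 0, -0.09], [0, 0, 0], 1], [[0.15, 0, -0.15], [0, -0.03, 0], 1], [[0.19, 0, -0.19], [0, -0.07, 0], 1], [[0.19, 0, -0.19], [0, -0.115, 0], 1], [[0.19, 0, -0.19], [0, -0.16, 0], 1], [[0.19, 0, -0.19], [0, -0.2, 0], 1], [[0.19, 0, -0.19], [0, -0.235, 0], 1], [[0.19, 0, -0.19], [0, -0.25, 0], 1], [[0.19, 0, -0.19], [0, -0.25, 0], 1]]}}

```text
time: 10.95
ee_pos: [0.6796, 0.0836, 0.2281]
tcp_rot: [180.0, 0.1, -0.1]
wrist_force: [0.6, 0.1, -3.2]
opening: 0.0083
```

Run:
```python
from h import *
o=sensors.get_obs();print(o["ee_pos"],o["tcp_rot"],o["q"],o["wrist_force"])
rel([.52,-.25,.23],[180,0,-5.5])
rel([.6,-.07,.23],[180,0,-2.5])
im=camera("top")
for r in place_of("seat","top")[:2]:print(r["p"],onz("top",r["point"],.024))
g=cv2.cvtColor(im,cv2.COLOR_BGR2HSV)
# grey frame outline: low saturation, inside the yellow housing
m=((g[...,1]<60)).astype(np.uint8);m[:, :445]=0;m[:,560:]=0;m[:225]=0;m[350:]=0
n,l,s,c=cv2.connectedComponentsWithStats(m);i=1+np.argmax(s[1:,4]);print(s[i],c[i])
ys,xs=np.where(l==i);h=cv2.convexHull(np.c_[xs,ys].astype(np.float32))[:,0]
W=np.array([onz("top",p,.024)[:2] for p in h]);rc=cv2.minAreaRect((W*1000).astype(np.float32));print(rc)
cv2.imwrite("pics/t6.png",np.hstack([im[150:300,230:400].repeat(2,0).repeat(2,1),im[200:350,440:570].repeat(2,0).repeat(2,1)]))
```

```text
[0.67964559 0.08355785 0.22805377] [ 1.79985361e+02  1.06767213e-01 -5.30165101e-02] [ 7.00954082e+00  2.52054418e+01  3.42550133e+01  9.91573286e+01
 -1.40073373e-03  9.70625450e+01] [ 0.63340254  0.0846683  -3.21237637]
shift [-0.5311  1.1124 -0.0052] turn [0.0001 0.0006 0.0303] mm 370.0 deg 5.4
shift [-0.265   0.5121 -0.0059] turn [0.0001 0.0006 0.0136] mm 173.0 deg 2.4
0.82 [ 0.51480252 -0.25273091  0.024     ]
[ 469  248   57   78 3354] [496.44007156 286.62194395]
((519.7933959960938, -250.005615234375), (92.92363739013672, 128.92417907714844), 83.5561294555664)
```

View pics/t6.png

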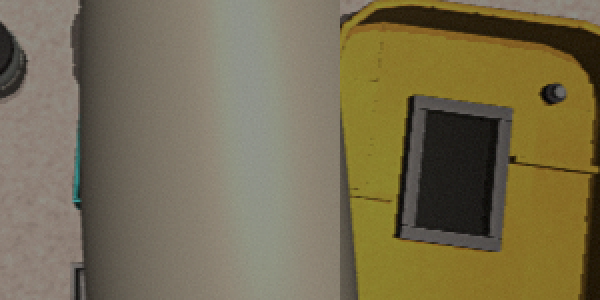

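The seat outline fits at (0.520, -0.250), yaw about -6.4°, measuring 93×129 mm. The arm hides the tub, so I'll check the nuts after moving. Now on to the housing at height.

{"fn": "send_rows", "kwargs": {"plan": [[[-0.01, 0.02, -0.01], [0, 0, 0.001], 1], [[-0.04, 0.08, -0.02], [0, 0, 0.003], 1], [[-0.09, 0.18, -0.02], [0, 0, 0.006], 1], [[-0.15, 0.3, -0.02], [0, 0, 0.01], 1], [[-0.21, 0.43, -0.02], [0, 0, 0.014], 1], [[-0.27, 0.56, -0.02], [0, 0, 0.018], 1], [[-0.33, 0.69, -0.02], [0, 0, 0.022], 1], [[-0.39, 0.82, -0.02], [0, 0, 0.026], 1], [[-0.44, 0.92, -0.02], [0, 0, 0.03], 1], [[-0.48, 1.0, -0.02], [0, 0, 0.034], 1]]}}

```text
time: 12.05
ee_pos: [0.5317, -0.218, 0.2373]
tcp_rot: [179.9, -0.2, -6.3]
wrist_force: [1.0, -0.2, -2.4]
opening: 0.0086
```

{"fn": "send_rows", "kwargs": {"plan": [[[-0.03, 0.06, 0], [0, 0, 0], 1], [[-0.045, 0.1, 0], [0, 0, 0], 1], [[-0.05, 0.112, 0], [0, 0, 0], 1], [[-0.05, 0.112, 0], [0, 0, 0], 1], [[-0.05, 0.112, 0], [0, 0, 0], 1]]}}

```text
time: 12.55
ee_pos: [0.5156, -0.2474, 0.2356]
tcp_rot: [-180.0, -0.0, -6.1]
wrist_force: [-0.8, 0.2, -3.0]
opening: 0.0086
```

Run:
```python
from h import *
o=sensors.get_obs();print(o["ee_pos"],o["tcp_rot"],o["q"],o["wrist_force"])
a=camera("top")
for r in place_of("nut0_center","top")[:4]:print(round(r["p"],2),np.round(r["point"]),np.round(onz("top",r["point"],.011),3))
w=camera("wrist");cv2.imwrite("pics/w7full.png",w)
cv2.imwrite("pics/m7.png",np.hstack([w[:, :],cv2.resize(a[150:270,260:340],None,fx=2,fy=4)[:480,:160]]))
np.save("k7.npy",get_calibration("wrist"),allow_pickle=True)
```

```text
[ 0.5156165  -0.24738937  0.23563922] [-1.79996845e+02 -3.43414171e-02 -6.11345793e+00] [-2.56385835e+01  8.11256255e+00  1.39908292e+01  9.58469546e+01
  1.44513138e-02  7.04748774e+01] [-0.80553624  0.22759702 -3.01897693]
0.62 [494. 286.] [ 0.52  -0.248  0.011]
0.6 [315. 230.] [0.613 0.079 0.011]
```

View pics/m7.png

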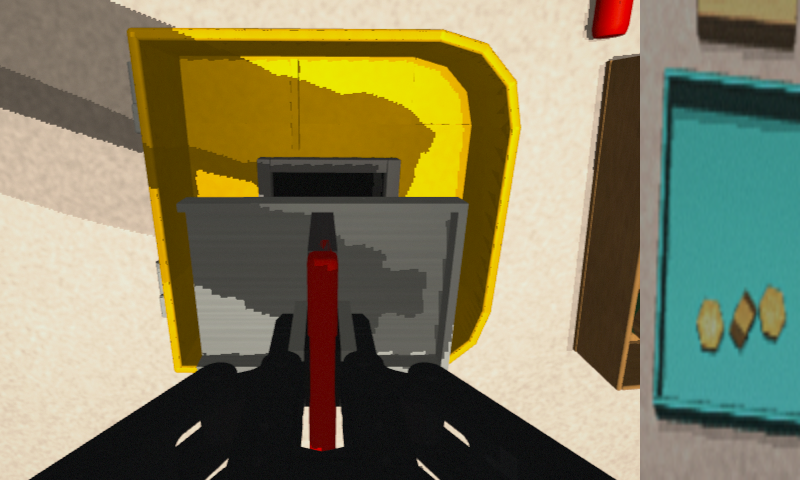

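The wrist view shows the empty cover, level, with the seat frame's near edge behind it (corners about (258,159) and (400,159)). The top inset shows all three nuts inside the turquoise tub. Next I'll compare the cover and seat in the same picture.

Run:
```python
from h import *
k=np.load("k7.npy",allow_pickle=True).item()
g=cv2.cvtColor(cv2.imread("pics/w7full.png"),cv2.COLOR_BGR2HSV)
im=cv2.imread("pics/w7full.png").astype(float)
sat=g[...,1].astype(float)
def edge(cols,r0,r1,ch):   # strongest row gradient in each column
    pts=[]
    for c in cols:
        d=np.abs(np.diff(ch[r0:r1,c]));pts.append((c,r0+d.argmax()+.5))
    p=np.array(pts);a=np.polyfit(p[:,0],p[:,1],1)
    for _ in range(3):
        e=abs(np.polyval(a,p[:,0])-p[:,1]);q=p[e<1.5];a=np.polyfit(q[:,0],q[:,1],1)
    return a,len(q)
o=[.5156,-.2474,.2356]
for nm,cols,r0,r1,ch,z in(("seat near",range(264,396),150,168,sat,.024),("cover rim top out",list(range(195,250))+list(range(405,455)),190,212,sat,.2356-.026)):
    a,n=edge(cols,r0,r1,ch);P=[onz(k,(c,np.polyval(a,c)),z) for c in(cols[0],cols[-1])]
    d=P[1]-P[0];print(nm,a,n,P,"yaw",np.degrees(np.arctan2(d[1],d[0])))
# seat left/right corners on rows just below near edge
for r in(162,165,168):
    row=sat[r];print(r,[c+1 for c in range(250,410) if abs(row[c+1]-row[c])>60])
for r in (201,203,206):
    print(r,[c+1 for c in range(165,480) if abs(sat[r][c+1]-sat[r][c])>60])
# expected image of cover and seat
def box(cx,cy,z,yaw):
    R=Ro.from_euler("z",yaw,degrees=True).as_matrix()[:2,:2]
    return np.c_[(R@np.array([[-.065,.045],[.065,.045]]).T).T+[cx,cy],[z,z]]
print("pred seat",proj(k,box(.5198,-.25,.024,-6.4)),"pred cover rim/under",proj(k,box(.5156,-.2474,.2096,-6.1)),proj(k,box(.5156,-.2474,.1956,-6.1)))
print("scene seat:")
camera("scene")
for r in place_of("seat","scene")[:1]:print(r["p"],onz("scene",r["point"],.024))
```

```text
seat near [8.38233683e-03 1.54442565e+02] 132 [array([ 0.46928874, -0.19874664,  0.024     ]), array([ 0.58611203, -0.21220914,  0.024     ])] yaw -6.5736627925016595
cover rim top out [-3.93809016e-03  1.98191948e+02] 105 [array([ 0.46573937, -0.19547124,  0.2096    ]), array([ 0.579431  , -0.20715556,  0.2096    ])] yaw -5.867802055999771
162 [257, 400, 401]
165 [257, 258, 400, 401]
168 [257, 258, 400]
201 [180, 465, 466]
203 [176, 177, 468, 469]
206 [176, 177, 468, 469]
pred seat [[253.88556764 156.94603491]
 [398.69387842 157.7131943 ]] pred cover rim/under [[172.95493667 200.39314621]
 [466.68240501 200.41036633]] [[183.66741431 193.94587881]
 [456.32707998 193.95827838]]
scene seat:
0.73 [ 0.52143001 -0.25388675  0.024     ]
```

```bash
python3 -c "
from h import *
rel([.520,-.2496,.0745],[180,0,-6.7])"
```

```text
shift [0.0153 0.0052 0.5359] turn [-0.      0.0001  0.0033] mm 161.0 deg 0.6
```

{"fn": "send_rows", "kwargs": {"plan": [[[0.008, 0.003, 0.02], [0, 0, 0.0015], 1], [[0.015, 0.005, 0.07], [0, 0, 0.0033], 1], [[0.015, 0.005, 0.15], [0, 0, 0.0033], 1], [[0.015, 0.005, 0.24], [0, 0, 0.0033], 1], [[0.015, 0.005, 0.33], [0, 0, 0.0033], 1], [[0.015, 0.005, 0.41], [0, 0, 0.0033], 1], [[0.015, 0.005, 0.47], [0, 0, 0.0033], 1], [[0.015, 0.005, 0.515], [0, 0, 0.0033], 1], [[0.015, 0.005, 0.536], [0, 0, 0.0033], 1], [[0.015, 0.005, 0.536], [0, 0, 0.0033], 1]]}}

```text
time: 13.8
ee_pos: [0.5192, -0.2499, 0.0736]
tcp_rot: [-180.0, 0.1, -6.8]
wrist_force: [0.2, 0.9, -3.4]
opening: 0.0083
```

{"fn": "send_rows", "kwargs": {"plan": [[[0, 0, 0], [0, 0, 0], 1], [[0, 0, 0], [0, 0, 0], 1], [[0, 0, 0], [0, 0, 0], 1], [[0, 0, 0], [0, 0, 0], 1]]}}

```text
time: 14.2
ee_pos: [0.5199, -0.2502, 0.0752]
tcp_rot: [180.0, -0.0, -6.7]
wrist_force: [0.1, 0.5, -1.9]
opening: 0.0087
```

Run:
```python
from h import *
o=sensors.get_obs();print(o["ee_pos"],o["tcp_rot"],o["wrist_force"],o["opening"])
im=camera("scene");R=Ro.from_euler("z",-6.5,degrees=True).as_matrix()[:2,:2]
S=6;cx,cy,w,h=130,270,130,95
v=cv2.resize(im[cy:cy+h,cx:cx+w],None,fx=S,fy=S,interpolation=cv2.INTER_CUBIC)
C=np.array([[-.065,-.045],[.065,-.045],[.065,.045],[-.065,.045]])
for z,col in((.024,(255,0,0)),(.034,(0,255,0)),(.048,(255,255,0))):
    p=proj("scene",np.c_[(R@C.T).T+[.5198,-.25],[z]*4])
    cv2.polylines(v,[((p-[cx,cy]+.5)*S).astype(np.int32)],True,col,1)
cv2.imwrite("pics/s8.png",v)
```

```text
[ 0.51990638 -0.25019832  0.07519925] [ 1.79982928e+02 -4.72303670e-02 -6.74801537e+00] [ 0.08531258  0.54767926 -1.8659812 ] 0.008712297425851475
```

View pics/s8.png

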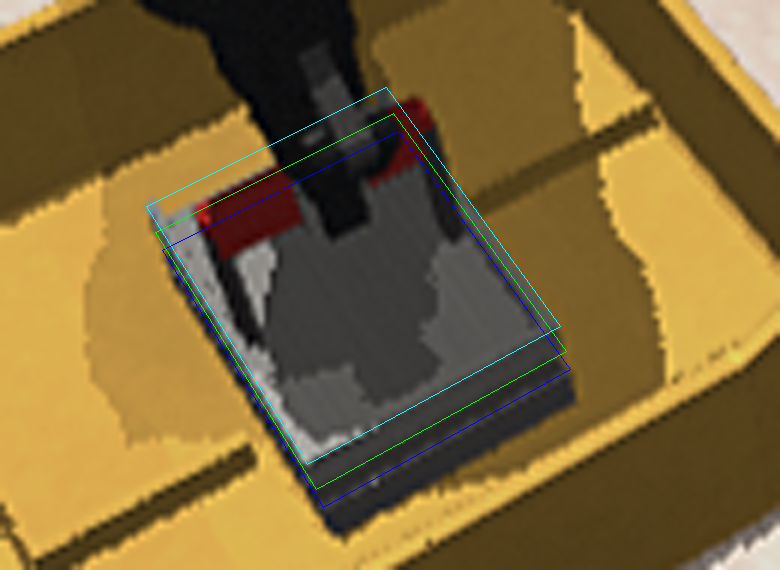

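The overlay puts the cover's outline directly over the seat model, square with it (green underside corners (157,232), (567,350), (317,490)). I'll recheck the force reading before handing in, as it dipped.

{"fn": "send_rows", "kwargs": {"plan": [[[0, 0, 0], [0, 0, 0], 1], [[0, 0, 0], [0, 0, 0], 1], [[0, 0, 0], [0, 0, 0], 1], [[0, 0, 0], [0, 0, 0], 1], [[0, 0, 0], [0, 0, 0], 1]]}}

```text
time: 14.75
ee_pos: [0.5196, -0.2501, 0.0746]
tcp_rot: [-180.0, 0.0, -6.8]
wrist_force: [-0.6, 0.7, -2.7]
opening: 0.0088
```

Run:
```python
from h import *
F=[]
for i in range(8):
    im=camera("wrist");o=sensors.get_obs();F.append(np.r_[o["wrist_force"],o["torque"]])
F=np.array(F);print(np.round(F[:,:3],1),F.mean(0));print(o["ee_pos"],o["tcp_rot"],o["opening"])
old=cv2.imread("pics/w7full.png")
s=cv2.cvtColor(im,cv2.COLOR_BGR2HSV)[...,1].astype(float);so=cv2.cvtColor(old,cv2.COLOR_BGR2HSV)[...,1].astype(float)
for c in(200,230,420,450):
    for a in(so,s):d=np.diff(a[185:215,c]);print(c,185+np.abs(d).argmax(),end=" | ")
k=get_calibration("wrist")
print()
cv2.imwrite("pics/w9.png",im)
```

```text
[[-0.4  0.5 -2.4]
 [ 0.5 -0.2 -3.9]
 [-1.1  1.1 -2.4]
 [-0.1 -0.1 -2.3]
 [ 0.1 -0.3 -2.9]
 [-0.4  0.5 -2.4]
 [-0.   0.3 -2.3]
 [-0.1  0.  -2.2]] [-1.83145134e-01  2.18804718e-01 -2.60272228e+00 -1.89958135e-03
  6.32607052e-03  2.64729565e-03]
[ 0.51964226 -0.25007301  0.07462349] [-1.79998803e+02  1.80130051e-03 -6.75055501e+00] 0.008405084353966787
200 197 | 200 190 | 230 197 | 230 186 | 420 196 | 420 185 | 450 196 | 450 190 |
```

View pics/w9.png

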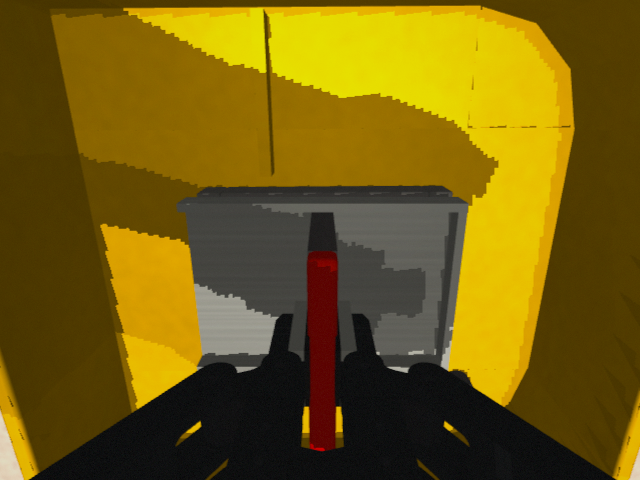

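The wrist view shows the seat's near edge parallel to the cover's rim just behind it (rows about 186–196, columns about 198–450, middle 324, against the cover's middle 322.5). I'll do one numeric check of the y offset.

Run:
```python
from h import *
k=get_calibration("wrist");R=Ro.from_euler("z",-6.5,degrees=True).as_matrix()[:2,:2]
for z in(.048,.034,.024,.0):
    C=np.array([[-.065,.045],[.065,.045]]);print(z,np.round(proj(k,np.c_[(R@C.T).T+[.5198,-.25],[z]*2]),1).tolist())
im=cv2.imread("pics/w9.png")
for c in(215,250,290,350,400,440):print(c,cv2.cvtColor(im,cv2.COLOR_BGR2GRAY)[182:210,c])
```

```text
0.048 [[173.9, 200.3], [466.2, 199.1]]
0.034 [[184.5, 193.9], [456.0, 192.7]]
0.024 [[191.2, 189.9], [449.5, 188.7]]
0.0 [[204.9, 181.6], [436.2, 180.6]]
215 [105 105 105 104  86  49  44  41  44  45  44  48  49  50  51  57  57  59
  59  58  59  61  68  68  69  67  67  69]
250 [106 107 108 107  99  40  44  42  44  42  44  50  51  50  50  55  59  60
  60  58  57  62  68  66  69  70  69  68]
290 [111 110 111 108  87  44  43  43  42  43  45  51  51  51  52  59  58  59
  58  57  61  75 102 101 100 102 101  99]
350 [110 111 110 103  57  44  42  43  43  46  52  49  50  50  52  59  57  58
  58  58  59  75 101 100 101 101 103 103]
400 [108 109 103  69  40  42  42  41  44  44  47  47  52  50  51  56  58  60
  57  55  59  74 101 101  99 101  99 100]
440 [107 106 104  83  42  43  43  41  43  50  67  69  50  52  50  59  59  60
  58  58  58  74  97  99  97  96  97  97]
```

Every edge is offset by the same 3.4 px or so. The cover and seat therefore agree to a few tenths of a mm across, with a gap of about 10 mm.

```bash
python3 -c "
from h import *
bot.job_done();print(sensors.get_obs()['time'])"
```

```text
the job is handed in; nothing more can be done
the job is handed in; nothing more can be done
```

The job is done and handed in at about 15 s of robot time. I lifted the cover by its handle, tipped it 45° over the turquoise tub, and carried it empty over the housing wall. It was handed in held level and still above the seat.

**Last checks**
- **Nuts:** all three are inside the turquoise tub in the top picture, and the load fell by about 1 N, which matches three nuts.
- **Position over the seat:** the cover is within about 1 mm of centre, with yaw within about 0.3°. The gap is about 10 mm.
- **Contact:** the wrist carries about 2.6 N with almost no moment, so the cover is most likely hanging free of the housing.

**What disagreed or was not checked**
- **Wrist camera:** its calibration was about 3 px off. The offset was the same for the cover and the seat, so it cancels when one is compared with the other.
- **Seat position:** the scene-camera network put the seat about 4 mm away from the outline measured in the top picture. I used the outline measurement.
- **Wrist force:** it is noisy, from 1.9 to 3.9 N between readings. That is why I rechecked it before handing in.
- **Other objects on the bench:** I planned the path to clear them, but did not measure them again at the end.

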